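# Return a die bushing through the chute flap

### The arm

A 6-joint arm with a two-finger parallel gripper is mounted at the origin on the work surface. World frame = base frame: x ahead of the robot, y to its left, z up, the work surface at z = 0. Lengths are in m, angles in rad, forces in N, time in s.
With the tool pointing down it reaches from about 0.25 to 0.8 m from the base axis. Payload 3.9 kg.
Tool frame: the origin (TCP) lies at the very end of the fingers, on their centre line; the grasp point (between the pads) lies 19 mm behind it; y points along the fingers, x is the direction in which the jaws open and shut, and the axes are right-handed (so a half turn about y gives the same grasp; the last joint's range is limited). The gripper opens to 85 mm and grips with 20 to 120 N. Pads are 22 mm wide; open, the fingers measure 114 mm over their backs; the gripper's body (76 mm by 85 mm) begins 54 mm behind the grasp point. The pads swing forward as they close: fully open they stand 13 mm farther back than shut.
Start: joints at [-1.279, 0.26, -0.138, 1.173, 0, 1.571], TCP at [0.151, -0.503, 0.231] pointing down, gripper open.
Joint ranges: [-2.78, 2.78], [-0.83, 1.72], [-1.28, 1.37], [-1.9, 2.12], [-1.57, 1.48], [-3.14, 3.14]. Speed limits (rad/s): [2.57, 2.57, 3.14, 3.14, 3.14, 3.14].

### API

Orientations are given as a 3x3 rotation matrix whose columns are the frame's x, y, z axes.
In Python, from workcell import ctrl gives the robot as it stands.
- The arm moves only by the tool jog_arm, never from a script. Its arguments are lists of equal length, an entry for each row: "claw": the opening, from 0 (shut) to 1 (fully open); "delta_pos": the shift along the world's x, y, z in cm, a list of three; "dr": the turn, a rotation vector about the world's x, y, z in rad, a list of three. A call has 1 to 8 rows; each row is the pose to reach, as a shift and turn from the pose commanded when the call began; what a row does not reach only later rows make up. A row lasts 1/8 s, in which the tool goes at most 62.5 mm and 10.7 degrees, less where a joint would pass 70% of its speed; a pose out of reach is approached as far as the arm can. A call with a gripper value outside its range is refused whole. The fingers move at their own pace and stop on an object; "squeeze" is the grip in N (left out, the last holds). Time passes only in rows, so rows that repeat a pose let the fingers close. It gives the time, the measured TCP pose, the force and the opening at its end, in the units of the state.
- ctrl.sense(): the state, without advancing time (a new reading comes with each control period).
- ctrl.grab_frame(name): name is "scene" or "side" or "wrist"; returns (picture, depth): 400x640x3 uint8, red, green, blue; 400x640 float32, m along the optical axis (not along the pixel's ray), 0 where there is no reading.
- ctrl.camera_model(name): a dict with "vfov" (degrees; the focal length in pixels is half the picture's height over the tangent of half this angle, whatever the lens; pixels are square), "cx", "cy" (the principal point, pixels), "k1" (the pictures are not rectified: a ray, as slopes to the right and down, at radius r is drawn at 1 + k1 r^2 times it, then the intrinsics apply), "world_from_camera" (4x4, takes a point from camera to world coordinates); the wrist camera has in their place "tool_from_camera" (4x4, takes a point from camera to tool coordinates, whose origin is the TCP and whose axes are the tool frame's). Camera axes: x right, y up, looking along -z (the intrinsics and any distortion apply to the point x, -y, -z); pixel columns grow to the right and rows downward; lengths in m; the calibration is good to about 2 mm. A picture is of the moment at which its call begins: read the wrist's pose just before it. camera_model takes no time and is no camera call.
- ctrl.finish_job(): hands the job in, once; it reports no verdict.
The state is a dict: "t": time; "qpos": joint angles; "qvel": joint speeds; "effort": joint torques, N m; "tcp_pos": TCP position; "ee_rot": TCP orientation; "ft_force": force on the tool from outside, world axes, zero at the start; "wrist_torque": the same for the moment, N m; "grip_width": finger opening in m.
Only numpy, scipy, OpenCV 4.12 (cv2) and the standard library are available. Lean on these libraries where they do the work, as an engineer would, in place of code of your own. Each camera call takes 0.05 s, during which the arm holds its last target. There are 200 camera calls.

### The job

Slide the worn die bushing along the infeed deck into the lane of the return chute, push it on through the swinging gravity flap until it goes over the lip and slides down into the catch bay, then draw the fingers back out so that the flap swings shut behind it. Only push it with the fingertips: do not pinch, lift or flick it, and leave the punch rack, the height block and the V-block where they stand.

Things in the scene. Friction and masses are not known exactly. Their poses are not given: they have to be found in the camera images.
- bushing: The worn die bushing: a black oxide steel ring standing on its flat face, outside diameter 50 mm, bore 25 mm, height 22 mm, about 0.25 kg. Origin at the centre of its underside, z up along its axis. It starts on the infeed deck, to either side of the chute's centre line.
- bushing_center (a point): The centre of the bushing, on its axis, 11 mm above its underside.
- chute: Aluminium return chute, fixed, open along its whole top, 350 mm long. Origin on the plate (z = 0) under the flap; x is the feed direction along the centre line, z up. Slick walls 4 mm thick, tops 65 mm above the plate; the two upright cheeks that carry the flap (x -13 to +13 mm, 64 mm apart) reach 90 mm. Level deck and lane floor 45 mm above the plate, from x = -185 mm to the lip at x = +20 mm.
- lane_mouth (a point): On the floor (45 mm up) and centre line, 51 mm before the flap, where the lane, 62 mm wide inside, begins. Before it is the infeed deck: 170 mm wide inside from its open rear edge (no wall) at chute x = -185 mm to -145 mm, then narrowed by two walls slanting 30 degrees to the feed direction.
- flap_pivot (a point): Point midway between the flap's two pivots, 40 mm above the deck floor, straight above the chute's origin. Nothing spans the lane at this height.
- flap (a joint): Steel flap, 90 g: a plate 58 mm wide, 3 to 22 mm above the deck floor, hung on two side arms with a clear 46 mm gap between them, so closed fingers pointing down can pass between the arms to about 15 mm beyond it. 0 = shut, upright across the lane; grows to 1.5 rad as its lower edge swings up in feed direction, only that way. Under 1 N opens it; it rides over the bushing; its weight shuts it.
- bay (a point): Centre of the catch bay's floor, 10 mm above the plate, 125 mm beyond the flap. From the lip (20 mm beyond the flap) a slick ramp drops 35 mm over 70 mm to the slick level bay, which ends at a wall 161 mm beyond the flap. Nothing slides by itself on the level floor; once the bushing's centre is past the lip it tips and slides down to the bay by its own weight.
- punch_rack: Slotted aluminium rack 70 x 180 mm with four upright steel punches, 104 mm high, loose on the plate off to the robot's right. Origin at the centre of its underside. Bystander.
- height_block: Red anodized height block 40 x 40 x 60 mm, loose on the plate beside the chute. Origin at the centre of its underside. Bystander.
- v_block: Steel V-block 60 x 50 x 40 mm, groove along its x, loose on the plate beside the chute, on the other side from the height block. Origin at the centre of its underside. Bystander.
Not all that is in view belongs to the job. What is meant by the bushing is not blue, red or yellow, and is the larger of those in its own colour.

How it is judged:
On the way:
1. the bushing has been slid under the pushed-open flap (its leading edge at least 13 mm past it, flap swung more than 0.25 rad) (x of bushing_center in the frame of chute between -0.012 and 0.05 m and value of joint flap above 0.25 rad), for 0.05 s.
At the end, for the whole second after the job is handed in: The bushing rests in the catch bay (its centre within 30 mm of the bay's centre seen from above and less than 40 mm above the plate), the flap is shut (under 0.08 rad), and the rack, the height block and the V-block have moved less than 15 mm (horizontal distance between bushing_center and bay below 0.03 m and height (world z) of bushing_center below 0.04 m and linear speed of bushing below 0.02 m/s and value of joint flap below 0.08 rad and distance of each of punch_rack, height_block, v_block from where it was at the start of the episode below 0.015 m); the robot touches nothing.
It fails at once if the bushing is lifted more than 15 mm off the deck (height (world z) of bushing_center above 0.071 m).
It fails at once if the bushing is flicked along the deck (faster than 0.5 m/s before it is through the flap) (x of bushing_center in the frame of chute below 0 m and linear speed of bushing above 0.5 m/s).
It fails at once if a bystander is lifted or pushed by 15 mm or more (distance of any of punch_rack, height_block, v_block from where it was at the start of the episode above 0.015 m).
It also fails if it takes over 56 s, if anything falls off the work surface, if the arm or the gripper's body presses on something with over 40 N, if the wrist force passes 120 N, or if a joint passes its speed limit or range.

## Working session

There is one attempt and no reset: what is moved stays moved. The work goes in short steps, Python scripts to look and compute and a tool call to move; the robot and the scene stay as the last step left them, time stands still between calls to the robot, and variables do not carry over. Pictures are saved under pics/ and viewed, about 8 in all and at most 12, crops included, and the job is handed in when it is done.

Besides the shell and the picture viewer there is one more tool, called by a JSON object that holds its "api" and its "payload", one argument or row to a line. jog_arm: Moves the arm, as the interface text tells. Its arguments: {"type":"object","properties":{"claw":{"type":"array"},"delta_pos":{"type":"array"},"dr":{"type":"array"},"squeeze":{"type":"number"}},"required":["claw","delta_pos","dr"]}

```bash
mkdir -p pics; ls
cat > h.py <<'E'
import numpy as np, cv2
from workcell import ctrl
def shot(n,f):
    s=ctrl.sense(); im,d=ctrl.grab_frame(n); cv2.imwrite('pics/'+f+'.png',im[:,:,::-1]); np.savez('pics/'+f,im=im,d=d,p=s['tcp_pos'],R=s['ee_rot']); return im,d,s
def cam(n,s=None):
    m=ctrl.camera_model(n); f=200/np.tan(np.radians(m['vfov'])/2)
    if 'world_from_camera' in m: T=np.array(m['world_from_camera'])
    else:
        W=np.eye(4); W[:3,:3]=s['ee_rot']; W[:3,3]=s['tcp_pos']; T=W@np.array(m['tool_from_camera'])
    return m,f,T
def rays(n,uv,s=None):
    m,f,T=cam(n,s); uv=np.atleast_2d(np.array(uv,float))
    q=(uv-[m['cx'],m['cy']])/f; p=q.copy()
    for _ in range(20): p=q/(1+m['k1']*(p**2).sum(1,keepdims=True))
    d=np.c_[p[:,0],-p[:,1],-np.ones(len(p))]
    return T[:3,3],d@T[:3,:3].T
def onplane(n,uv,z,s=None):
    o,d=rays(n,uv,s); return o+d*((z-o[2])/d[:,2:3])
def atdepth(n,uv,dep,s=None):
    o,d=rays(n,uv,s); return o+d*np.atleast_1d(dep)[:,None]
E
python3 - <<'E'
from h import *
for n in('scene','side'):
    shot(n,n+'0'); m,f,T=cam(n); print(n,f,m['k1'],T.round(3))
s=ctrl.sense(); print(s['t'],s['tcp_pos'],s['ee_rot'],s['grip_width'])
E
```

```text
pics
scene 439.3944813253305 -0.06906299405938555 [[-0.836 -0.28   0.472  1.214]
 [ 0.548 -0.438  0.713  0.845]
 [ 0.007  0.854  0.519  0.81 ]
 [ 0.     0.     0.     1.   ]]
side 520.6007847190765 0.047060934178919024 [[-9.490e-01  1.620e-01 -2.700e-01  1.890e-01]
 [-3.150e-01 -4.910e-01  8.120e-01  1.009e+00]
 [-1.000e-03  8.560e-01  5.170e-01  8.120e-01]
 [ 0.000e+00  0.000e+00  0.000e+00  1.000e+00]]
0.1 [ 0.1508588  -0.50221117  0.23053691] [[ 2.87675579e-01 -5.06692723e-04  9.57727782e-01]
 [-9.57726239e-01  1.71898921e-03  2.87676025e-01]
 [-1.79208707e-03 -9.99998394e-01  9.23829977e-06]] 0.08528820964010382
```

View pics/scene0.png

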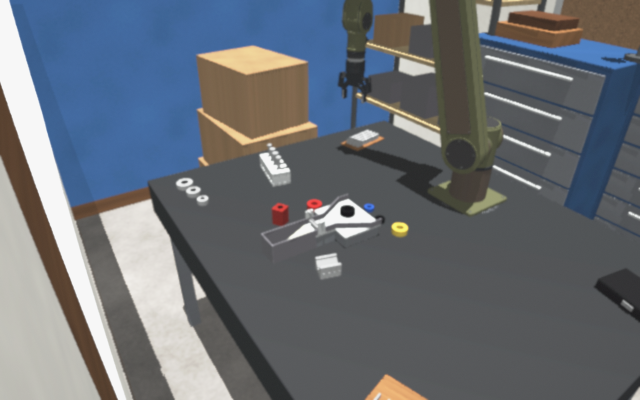

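View pics/side0.png

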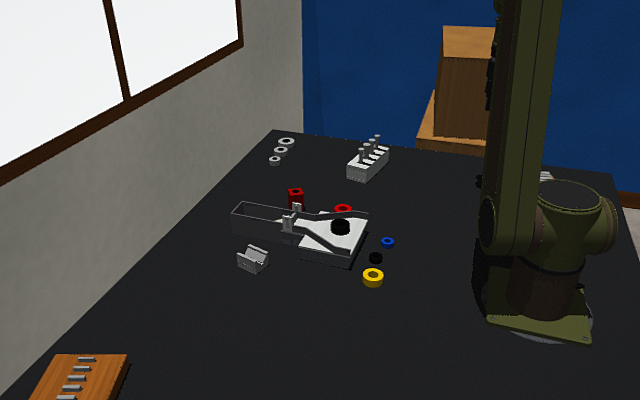

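The side view shows these candidates:
- black ring on the deck at (340,227)
- smaller black ring on the plate at (376,258)
- red ring at (343,209), blue at (388,242) and yellow at (373,277)
- grey rings around (281,150)

The larger black ring, the one on the deck, fits the description. In the scene view it is at (347,211). I'll check it in a close crop.

Run:
```python
from h import *
a=cv2.imread('pics/side0.png')[180:290,220:410]; b=cv2.imread('pics/scene0.png')[180:290,250:440]
cv2.imwrite('pics/crop.png',np.vstack([cv2.resize(x,(760,298*1),interpolation=cv2.INTER_CUBIC) if 0 else cv2.resize(x,None,fx=2.7,fy=2.7,interpolation=cv2.INTER_CUBIC) for x in(a,b)]))
for n,uv,box in(('side',(340,227),(318,362,212,242)),('scene',(347,211),(325,370,198,224)),('side',(376,258),(364,388,248,268))):
    im=np.load(f'pics/{n}0.npz')['im'].astype(int); d=np.load(f'pics/{n}0.npz')['d']
    x0,x1,y0,y1=box; sub=im[y0:y1,x0:x1].max(2); 
    print(n,uv,onplane(n,uv,.067 if uv[0]!=376 else .015)[0].round(4), d[uv[1],uv[0]], atdepth(n,uv,d[uv[1],uv[0]])[0].round(4))
# height map of the chute from side depth
d=np.load('pics/side0.npz')['d']; vv,uu=np.mgrid[190:280,225:380]; P=atdepth('side',np.c_[uu.ravel(),vv.ravel()],d[190:280,225:380].ravel())
for lo,hi in((.04,.05),(.058,.072),(.08,.095)):
    Q=P[(P[:,2]>lo)&(P[:,2]<hi)]; print(lo,len(Q),Q.min(0).round(3),Q.max(0).round(3),Q.mean(0).round(3))
```

```text
side (340, 227) [ 0.478  -0.0665  0.067 ] 1.3359872 [ 0.4778 -0.0659  0.0674]
scene (347, 211) [ 0.4943 -0.0723  0.067 ] 1.3691005 [ 0.4997 -0.0654  0.0726]
side (376, 258) [ 0.3738 -0.0355  0.015 ] 1.3125709 [ 0.3741 -0.0373  0.0136]
0.04 2063 [ 0.426 -0.216  0.04 ] [0.779 0.103 0.05 ] [ 0.542 -0.062  0.045]
0.058 1110 [ 0.428 -0.227  0.058] [0.78  0.023 0.072] [ 0.586 -0.081  0.063]
0.08 83 [ 0.6   -0.115  0.08 ] [ 0.627 -0.03   0.092] [ 0.612 -0.069  0.087]
```

View pics/crop.png

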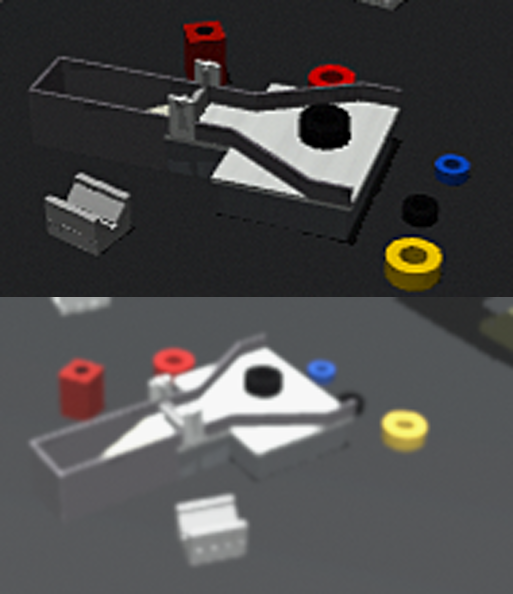

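The larger black ring on the white deck is confirmed: side crop (325,128), scene crop (263,381). The smaller black ring lies on the plate outside the rear edge. Next I'll work out the approximate chute axis and the wrist camera geometry.

Run:
```python
from h import *
m=ctrl.camera_model('wrist'); print(m)
d=np.load('pics/side0.npz')['d']; vv,uu=np.mgrid[190:280,225:380]; P=atdepth('side',np.c_[uu.ravel(),vv.ravel()],d[190:280,225:380].ravel())
Q=P[(P[:,2]>.082)&(P[:,2]<.095)]
_,l,c=cv2.kmeans(Q[:,:2].astype(np.float32),2,None,(3,50,1e-6),5,cv2.KMEANS_PP_CENTERS); print(c, c.mean(0))
Q=P[(P[:,2]>.058)&(P[:,2]<.072)&(P[:,0]>.63)]
print(Q[np.argsort(Q[:,0])][-25:].round(3))
```

```text
{'vfov': 63.11725704683019, 'cx': 320.3289600448076, 'cy': 200.1677624368711, 'k1': -0.06799245239390389, 'tool_from_camera': array([[ 9.99999067e-01,  9.78434495e-04,  9.53695455e-04,
        -7.64887522e-04],
       [ 6.39110849e-04,  2.81968361e-01, -9.59423491e-01,
        -1.43405922e-01],
       [-1.20764498e-03,  9.59423205e-01,  2.81967473e-01,
         7.17983922e-02],
       [ 0.00000000e+00,  0.00000000e+00,  0.00000000e+00,
         1.00000000e+00]])}
[[ 0.61230993 -0.03662917]
 [ 0.61217564 -0.10461955]] [ 0.6122428  -0.07062436]
[[ 0.774 -0.077  0.064]
 [ 0.774 -0.096  0.062]
 [ 0.774 -0.071  0.061]
 [ 0.775 -0.079  0.066]
 [ 0.775 -0.109  0.058]
 [ 0.775 -0.085  0.066]
 [ 0.775 -0.053  0.062]
 [ 0.775 -0.091  0.065]
 [ 0.775 -0.06   0.061]
 [ 0.775 -0.059  0.058]
 [ 0.775 -0.078  0.06 ]
 [ 0.775 -0.098  0.058]
 [ 0.776 -0.074  0.065]
 [ 0.776 -0.094  0.067]
 [ 0.776 -0.069  0.065]
 [ 0.777 -0.045  0.063]
 [ 0.777 -0.103  0.064]
 [ 0.778 -0.066  0.064]
 [ 0.778 -0.042  0.062]
 [ 0.778 -0.085  0.065]
 [ 0.779 -0.093  0.064]
 [ 0.779 -0.062  0.062]
 [ 0.779 -0.05   0.063]
 [ 0.78  -0.045  0.062]
 [ 0.78  -0.058  0.061]]
```

{"api": "jog_arm", "payload": {
  "claw": [0,0,0,0,0,0,0,0],
  "delta_pos": [
    [4,4.6,1],
    [8,9.2,2],
    [12,13.8,3],
    [16,18.4,4],
    [20,23,5],
    [24,27.6,5],
    [28,32.2,5],
    [32,36.8,5]
  ],
  "dr": [
    [0,0,-0.05],
    [0,0,-0.1],
    [0,0,-0.15],
    [0,0,-0.2],
    [0,0,-0.25],
    [0,0,-0.292],
    [0,0,-0.292],
    [0,0,-0.292]
  ]
}}

```text
t: 1.1
tcp_pos: [0.4719, -0.133, 0.2811]
ee_rot: [[-0.0, -0.0, 1.0], [-1.0, -0.0, -0.0], [0.0, -1.0, -0.0]]
ft_force: [0.2, -1.1, 0.1]
grip_width: -0.0001
```

{"api": "jog_arm", "payload": {
  "claw": [0,0,0],
  "delta_pos": [
    [3,5,0],
    [5,6.5,0],
    [5,6.5,0]
  ],
  "dr": [
    [0,0,0],
    [0,0,0],
    [0,0,0]
  ]
}}

```text
t: 1.48
tcp_pos: [0.5218, -0.0684, 0.2804]
ee_rot: [[0.003, -0.001, 1.0], [-1.0, 0.0, 0.003], [-0.0, -1.0, -0.001]]
ft_force: [0.1, -0.3, 0.1]
grip_width: -0.0
```

Run:
```python
from h import *
im,d,s=shot('wrist','w1'); print(s['t'],s['tcp_pos'],s['ee_rot'],s['grip_width'],s['ft_force'])
```

```text
1.475 [ 0.52182287 -0.06844339  0.28044801] [[ 2.84405810e-03 -1.10279886e-03  9.99995348e-01]
 [-9.99995948e-01  1.18086616e-04  2.84419004e-03]
 [-1.21222636e-04 -9.99999385e-01 -1.10245855e-03]] -1.2028863689888977e-05 [ 0.10725763 -0.2542499   0.14992415]
```

View pics/w1.png

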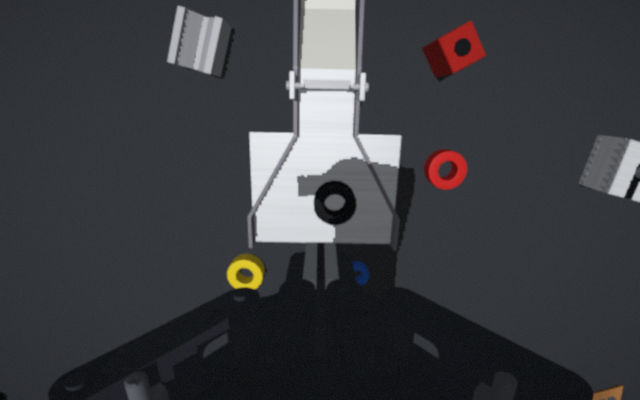

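The wrist view (up = +x, right = −y) shows the bushing at (335,202), the flap at (328,87), the lane walls at columns 299 and 356, and the deck rear edge at row 242. The bystanders are well clear of the lane.

```bash
cat >> h.py <<'E'
def bush(f='w1',uv=(335,202)):
    z=np.load(f'pics/{f}.npz'); s={'tcp_pos':z['p'],'ee_rot':z['R']}; im=z['im']; d=z['d']
    u,v=uv; r=34; sub=im[v-r:v+r,u-r:u+r].max(2)
    P=atdepth('wrist',np.c_[[a.ravel() for a in np.meshgrid(np.arange(u-r,u+r),np.arange(v-r,v+r))]].T,d[v-r:v+r,u-r:u+r].ravel(),s)
    Q=P[(P[:,2]>.0635)&(P[:,2]<.071)&(sub.ravel()<45)]
    c,_,=cv2.minEnclosingCircle(Q[:,:2].astype(np.float32)*1000)
    return c,_,len(Q),Q[:,2].mean()
E
python3 - <<'E'
from h import *
print('bush',bush())
z=np.load('pics/w1.npz'); s={'tcp_pos':z['p'],'ee_rot':z['R']}; im=z['im']; d=z['d']
vv,uu=np.mgrid[0:250,230:420]; P=atdepth('wrist',np.c_[uu.ravel(),vv.ravel()],d[0:250,230:420].ravel(),s).reshape(vv.shape+(3,))
Q=P[(P[...,2]>.078)&(P[...,2]<.1)]
_,l,c=cv2.kmeans(Q[:,:2].astype(np.float32),2,None,(3,50,1e-6),5,cv2.KMEANS_PP_CENTERS); print('cheek',c,c.mean(0))
H=P[...,2]
for x0 in(.44,.56,.575,.59,.64,.67,.70):
    Q=P[(abs(P[...,0]-x0)<.006)&(H>.058)&(H<.075)]; Q=Q[abs(Q[:,1]+.07)>.028]; a=Q[Q[:,1]>-.07,1]; b=Q[Q[:,1]<-.07,1]
    print(x0,len(a),len(b),np.median(a),np.median(b),(np.median(a)+np.median(b))/2)
Q=P[(H>.04)&(H<.05)]; print('deck xmin',np.percentile(Q[:,0],.5))
for n in('side','scene'):
    z=np.load(f'pics/{n}0.npz'); b=(320,360,212,240) if n=='side' else (328,368,200,222)
    vv,uu=np.mgrid[b[2]:b[3],b[0]:b[1]]; k=z['im'][b[2]:b[3],b[0]:b[1]].max(2)<45
    P=atdepth(n,np.c_[uu[k],vv[k]],z['d'][vv[k],uu[k]]); Q=P[(P[:,2]>.064)&(P[:,2]<.071)]; print(n,len(Q),cv2.minEnclosingCircle(Q[:,:2].astype(np.float32)*1000))
E
```

```text
bush ((483.6000671386719, -83.85427856445312), 24.10394287109375, 939, np.float64(0.06766305912605161))
cheek [[ 0.6114542  -0.10658251]
 [ 0.6123023  -0.04001224]] [ 0.6118783  -0.07329737]
0.44 45 38 0.016208387826971704 -0.1563297509582574 -0.07006068156564285
0.56 49 48 -0.03871258888626777 -0.10616872731963453 -0.07244065810295115
0.575 42 53 -0.04005969345907448 -0.10574469979506379 -0.07290219662706914
0.59 38 53 -0.040222694630442694 -0.10624057941417198 -0.07323163702230734
0.64 37 55 -0.04008950197500146 -0.10672241508949057 -0.07340595853224602
0.67 39 61 -0.04052914326826104 -0.10715063620143225 -0.07383988973484665
0.7 4 12 -0.041412589177127854 -0.10795973834444622 -0.07468616376078704
deck xmin 0.4270471609421441
side 139 ((481.5058288574219, -81.13165283203125), 79.83833312988281)
scene 42 ((487.1712951660156, -78.42860412597656), 19.940881729125977)
```

Chute origin is about (0.612, −0.073) with a yaw of about −0.014 rad. The bushing is at (0.484, −0.084), 12 mm right of the centre line. I'll go down behind it with the fingers opened slightly, to about 20 mm. That gives two-point contact for steering and can't pinch the 50 mm ring.

{"api": "jog_arm", "payload": {
  "claw": [0.25,0.25,0.25,0.25,0.25,0.25,0.25,0.25],
  "delta_pos": [
    [-4.5,-0.8,-4],
    [-9.3,-1.5,-7],
    [-9.3,-1.5,-12],
    [-9.3,-1.5,-16],
    [-9.3,-1.5,-19],
    [-9.3,-1.5,-21.5],
    [-9.3,-1.5,-22.5],
    [-9.3,-1.5,-22.5]
  ],
  "dr": [
    [0,0,-0.017],
    [0,0,-0.017],
    [0,0,-0.017],
    [0,0,-0.017],
    [0,0,-0.017],
    [0,0,-0.017],
    [0,0,-0.017],
    [0,0,-0.017]
  ]
}}

```text
t: 2.52
tcp_pos: [0.4271, -0.0853, 0.0562]
ee_rot: [[-0.018, -0.001, 1.0], [-1.0, 0.0, -0.018], [-0.0, -1.0, -0.001]]
ft_force: [0.7, 1.4, -0.2]
grip_width: 0.0215
```

Run:
```python
from h import *
im,d,s=shot('wrist','w2'); print(s['t'],s['tcp_pos'],s['grip_width'],s['ft_force'])
```

```text
2.525 [ 0.42714297 -0.08528544  0.05621478] 0.021529688594514585 [ 0.72055787  1.40912696 -0.18040158]
```

View pics/w2.png

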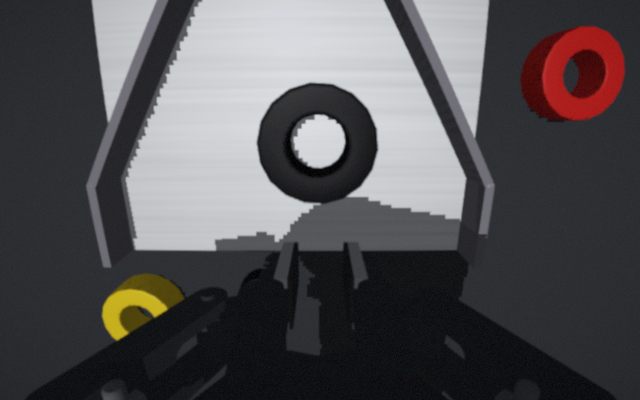

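The bushing is at (318,143), directly ahead of the two fingers (columns 290–355), and nothing is touching. I'll push it slowly and steer 12 mm to the left.

{"api": "jog_arm", "payload": {
  "claw": [0.25,0.25,0.25,0.25,0.25,0.25,0.25,0.25],
  "delta_pos": [
    [1.4,0,-0.4],
    [2.2,0.0,-0.4],
    [3.2,0.25,-0.4],
    [4.2,0.5,-0.4],
    [5.2,0.75,-0.4],
    [6.2,1.0,-0.4],
    [7.2,1.2,-0.4],
    [8.0,1.2,-0.4]
  ],
  "dr": [
    [0,0,0],
    [0,0,0],
    [0,0,0],
    [0,0,0],
    [0,0,0],
    [0,0,0],
    [0,0,0],
    [0,0,0]
  ]
}}

```text
t: 3.58
tcp_pos: [0.5089, -0.0724, 0.0523]
ee_rot: [[-0.017, 0.0, 1.0], [-1.0, 0.001, -0.017], [-0.001, -1.0, 0.0]]
ft_force: [-3.9, 0.2, 1.9]
grip_width: 0.0217
```

Run:
```python
from h import *
im,d,s=shot('wrist','w3'); print(s['t'],s['tcp_pos'],s['grip_width'],s['ft_force'])
```

```text
3.575 [ 0.50889443 -0.07235655  0.05226605] 0.021665281140685985 [-3.93665972  0.23147325  1.88991594]
```

View pics/w3.png

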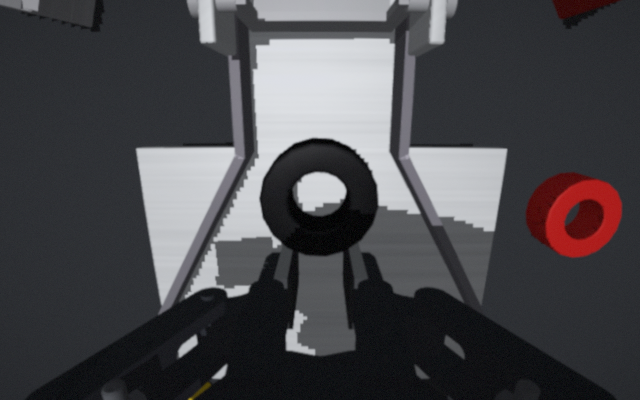

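The bushing at (319,195) is centred in front of the lane (inner walls at columns 255 and 392). I'll push it into the mouth, back off, then shut the fingers.

{"api": "jog_arm", "payload": {
  "claw": [0.25,0.25,0.25,0.25,0.0,0.0,0.0,0.0],
  "delta_pos": [
    [1.0,0,0],
    [2.0,0,0],
    [2.8,0,0],
    [1.6,0,0],
    [1.6,0,0],
    [1.6,0,0],
    [1.6,0,0],
    [1.6,0,0]
  ],
  "dr": [
    [0,0,0],
    [0,0,0],
    [0,0,0],
    [0,0,0],
    [0,0,0],
    [0,0,0],
    [0,0,0],
    [0,0,0]
  ]
}}

```text
t: 4.62
tcp_pos: [0.5242, -0.0728, 0.0524]
ee_rot: [[-0.017, 0.0, 1.0], [-1.0, -0.0, -0.017], [0.0, -1.0, 0.0]]
ft_force: [-0.5, -0.1, 0.1]
grip_width: 0.0
```

Run:
```python
from h import *
im,d,s=shot('wrist','w4'); print(s['t'],s['tcp_pos'],s['grip_width'],s['ft_force'])
```

```text
4.625 [ 0.52423006 -0.07283225  0.05244059] 3.036338525762416e-05 [-0.53380147 -0.13514276  0.1346926 ]
```

View pics/w4.png

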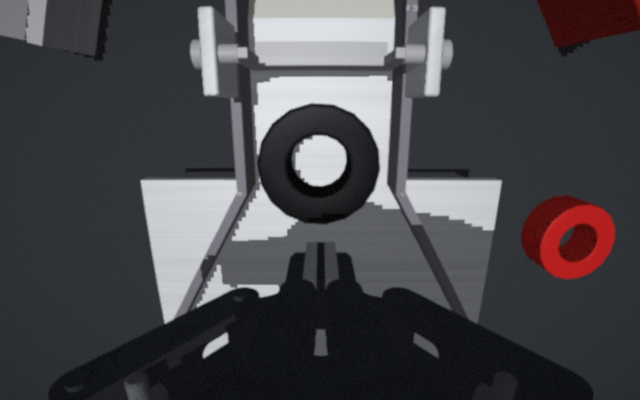

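The bushing is at (319,163), inside the lane mouth. The shut fingers are centred behind it. Now I'll push it through the flap.

{"api": "jog_arm", "payload": {
  "claw": [0,0,0,0,0,0,0,0],
  "delta_pos": [
    [1.0,0,0],
    [1.9,0,0],
    [2.7,0,0],
    [3.5,-0.05,0],
    [4.3,-0.05,0],
    [5.1,-0.05,0],
    [5.9,-0.1,0],
    [6.7,-0.1,0]
  ],
  "dr": [
    [0,0,0],
    [0,0,0],
    [0,0,0],
    [0,0,0],
    [0,0,0],
    [0,0,0],
    [0,0,0],
    [0,0,0]
  ]
}}

```text
t: 5.68
tcp_pos: [0.5907, -0.0737, 0.0521]
ee_rot: [[-0.017, -0.002, 1.0], [-1.0, 0.0, -0.017], [-0.0, -1.0, -0.002]]
ft_force: [-2.7, 0.3, 3.3]
grip_width: 0.0
```

Run:
```python
from h import *
im,d,s=shot('wrist','w5'); print(s['t'],s['tcp_pos'],s['grip_width'],s['ft_force'])
```

```text
5.675 [ 0.59065385 -0.0736503   0.05213849] 4.086381984074515e-05 [-2.70052564  0.33000857  3.28482841]
```

View pics/w5.png

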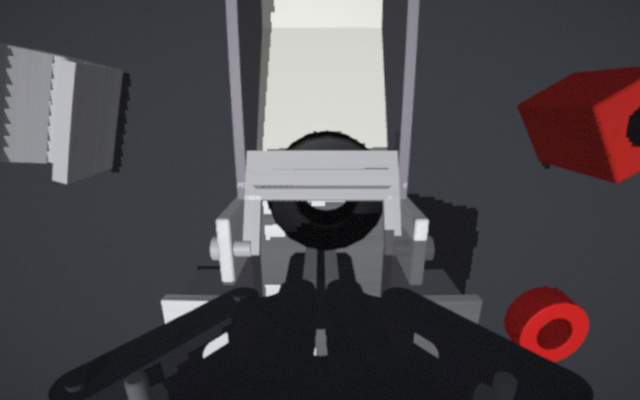

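The flap (row 175) is riding on the bushing (325,190), right at the lip. I'll push the last 2 cm, wait briefly, then draw back.

{"api": "jog_arm", "payload": {
  "claw": [0,0,0,0,0],
  "delta_pos": [
    [0.7,0,0],
    [1.4,0,0],
    [2.0,-0.05,0],
    [2.0,-0.05,0],
    [2.0,-0.05,0]
  ],
  "dr": [
    [0,0,0],
    [0,0,0],
    [0,0,0],
    [0,0,0],
    [0,0,0]
  ]
}}

```text
t: 6.35
tcp_pos: [0.6111, -0.0744, 0.052]
ee_rot: [[-0.017, -0.0, 1.0], [-1.0, -0.0, -0.017], [0.0, -1.0, -0.0]]
ft_force: [-0.6, -0.1, -0.4]
grip_width: -0.0
```

Run:
```python
from h import *
im,d,s=shot('wrist','w6'); print(s['t'],s['tcp_pos'],s['grip_width'],s['ft_force'])
```

```text
6.35 [ 0.61111564 -0.0743595   0.0520409 ] -4.918421113656424e-05 [-0.56508881 -0.09235141 -0.44159055]
```

View pics/w6.png

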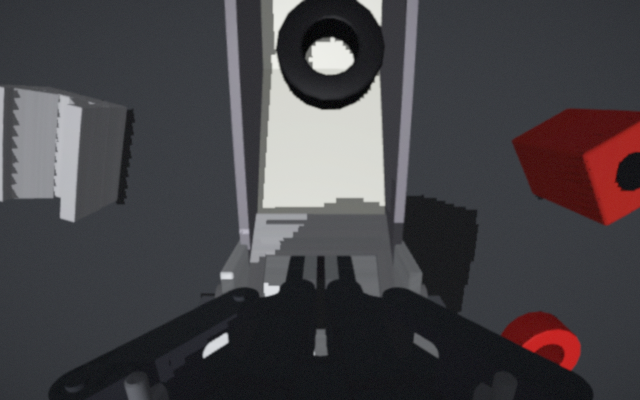

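The bushing has slid down into the bay (330,52), and the flap now rests against the fingers. I'll draw straight back 10 cm, then rise.

{"api": "jog_arm", "payload": {
  "claw": [0,0,0,0,0,0,0,0],
  "delta_pos": [
    [-1,0,0],
    [-2.5,0.05,0],
    [-4.5,0.1,0],
    [-7,0.1,0],
    [-9.5,0.1,1],
    [-10,0.1,5],
    [-10,0.1,10],
    [-10,0.1,15]
  ],
  "dr": [
    [0,0,0],
    [0,0,0],
    [0,0,0],
    [0,0,0],
    [0,0,0],
    [0,0,0],
    [0,0,0],
    [0,0,0]
  ]
}}

```text
t: 7.4
tcp_pos: [0.5099, -0.0732, 0.2038]
ee_rot: [[-0.017, 0.0, 1.0], [-1.0, 0.0, -0.017], [-0.0, -1.0, 0.0]]
ft_force: [0.9, -0.1, -0.1]
grip_width: 0.0001
```

{"api": "jog_arm", "payload": {
  "claw": [0,0,0,0,0,0],
  "delta_pos": [
    [3,0,6],
    [8,0,9],
    [11,0,9],
    [11,0,9],
    [11,0,9],
    [11,0,9]
  ],
  "dr": [
    [0,0,0],
    [0,0,0],
    [0,0,0],
    [0,0,0],
    [0,0,0],
    [0,0,0]
  ]
}}

```text
t: 8.15
tcp_pos: [0.6197, -0.0733, 0.2923]
ee_rot: [[-0.017, -0.001, 1.0], [-1.0, 0.0, -0.017], [-0.0, -1.0, -0.001]]
ft_force: [-0.9, 0.4, 0.0]
grip_width: -0.0
```

Run:
```python
from h import *
im,d,s=shot('wrist','w7'); print(s['t'],s['tcp_pos'],s['ft_force'])
vv,uu=np.mgrid[0:300,200:440]; P=atdepth('wrist',np.c_[uu.ravel(),vv.ravel()],d[0:300,200:440].ravel(),s); g=im[0:300,200:440].max(2).ravel()
Q=P[(g<45)&(abs(P[:,0]-.737)<.06)&(abs(P[:,1]+.075)<.03)&(P[:,2]>.026)&(P[:,2]<.038)]; print('bush',len(Q),cv2.minEnclosingCircle(Q[:,:2].astype(np.float32)*1000),Q[:,2].mean(),'bay',.612+.125,-.0733-.014*.125)
Q=P[(abs(P[:,0]-.615)<.04)&(abs(P[:,1]+.0735)<.018)&(P[:,2]>.05)]; print('flap x,z',len(Q),Q.min(0),Q.max(0))
```

```text
8.15 [ 0.61966929 -0.07330108  0.29226106] [-0.87860765  0.35183376  0.01649858]
bush 21 ((736.8925170898438, -78.70547485351562), 10.714571952819824) 0.031033378204305073 bay 0.737 -0.07505
flap x,z 4049 [ 0.6099896  -0.09149642  0.06033659] [ 0.63407578 -0.05550089  0.34612057]
```

View pics/w7.png

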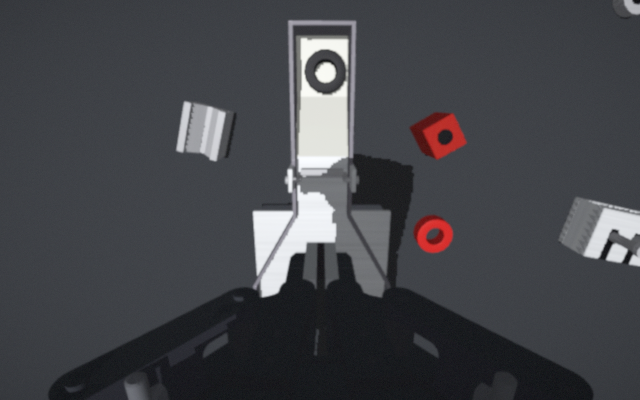

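The bushing is in the bay at (325,72) and the flap is back in line between the cheeks at row 181. One last numeric check for position, motion and bystanders before handing in.

Run:
```python
from h import *
for k in range(3):
    im,d,s=shot('wrist','w8%d'%k); sub=(im[45:98,303:347].max(2)<100).astype(np.uint8); c,_=cv2.findContours(sub,cv2.RETR_EXTERNAL,cv2.CHAIN_APPROX_NONE); c=max(c,key=cv2.contourArea); (u,v),r=cv2.minEnclosingCircle(c); print(u+303,v+45,r,onplane('wrist',(u+303,v+45),.032,s)[0])
vv,uu=np.mgrid[140:215,305:345]; P=atdepth('wrist',np.c_[uu.ravel(),vv.ravel()],d[140:215,305:345].ravel(),s)
Q=P[(P[:,2]>.052)&(P[:,2]<.1)]; print('flap',len(Q),Q.min(0),Q.max(0))
a=np.load('pics/side0.npz')['im']; b,_,_=shot('side','side9')
D=np.abs(a.astype(int)-b).max(2)>60
for n,(x0,x1,y0,y1) in dict(v=(232,275,240,278),h=(284,308,184,212),rack=(343,392,132,184)).items(): print(n,D[y0:y1,x0:x1].sum())
```

```text
324.5363960266113 71.9904670715332 21.708423614501953 [ 0.7286629  -0.07910957  0.032     ]
325.0 72.0 21.58713150024414 [ 0.72895052 -0.07971788  0.032     ]
325.8650302886963 72.01840400695801 21.574201583862305 [ 0.72916459 -0.08070655  0.032     ]
flap 403 [ 0.60953487 -0.10047153  0.0523501 ] [ 0.61939636 -0.05410824  0.08880793]
v 0
h 18
rack 0
```

The bushing may have been drifting slightly and the height block shows a few changed pixels. I'll wait 1 s and recheck.

{"api": "jog_arm", "payload": {
  "claw": [0,0,0,0,0,0,0,0],
  "delta_pos": [
    [0,0,0],
    [0,0,0],
    [0,0,0],
    [0,0,0],
    [0,0,0],
    [0,0,0],
    [0,0,0],
    [0,0,0]
  ],
  "dr": [
    [0,0,0],
    [0,0,0],
    [0,0,0],
    [0,0,0],
    [0,0,0],
    [0,0,0],
    [0,0,0],
    [0,0,0]
  ]
}}

```text
t: 9.4
tcp_pos: [0.621, -0.0733, 0.2923]
ee_rot: [[-0.017, -0.0, 1.0], [-1.0, 0.0, -0.017], [-0.0, -1.0, -0.0]]
ft_force: [-0.3, 0.2, -0.7]
grip_width: 0.0003
```

Run:
```python
from h import *
for k in range(3):
    im,d,s=shot('wrist','w9%d'%k); sub=(im[45:98,303:347].max(2)<100).astype(np.uint8); c,_=cv2.findContours(sub,cv2.RETR_EXTERNAL,cv2.CHAIN_APPROX_NONE); c=max(c,key=cv2.contourArea); (u,v),r=cv2.minEnclosingCircle(c); print(u+303,v+45,onplane('wrist',(u+303,v+45),.032,s)[0])
vv,uu=np.mgrid[140:215,305:345]; P=atdepth('wrist',np.c_[uu.ravel(),vv.ravel()],d[140:215,305:345].ravel(),s)
for lo in(.052,.056,.060,.064,.068):
    Q=P[(P[:,2]>lo)&(P[:,2]<lo+.004)]; print('flap',lo,len(Q),Q[:,0].min() if len(Q) else 0,np.median(Q[:,0]) if len(Q) else 0,Q[:,0].max() if len(Q) else 0)
def red(im):
    im=im.astype(int); m=((im[...,0]>70)&(im[...,0]>2.5*im[...,1])); m[:, :284]=0; m[:,308:]=0; m[:184]=0; m[212:]=0; y,x=np.nonzero(m); return len(x),x.mean(),y.mean()
b,_,_=shot('side','sideA'); print(red(np.load('pics/side0.npz')['im']),red(b))
w=red  # wrist views: height block centroid in world
for f in('w1','w92'):
    z=np.load(f'pics/{f}.npz'); im=z['im'].astype(int); m=((im[...,0]>90)&(im[...,0]>2.5*im[...,1])).astype(np.uint8)
    n,l,st,ce=cv2.connectedComponentsWithStats(m); i=[j for j in range(1,n) if st[j,4]>150]
    s={'tcp_pos':z['p'],'ee_rot':z['R']}
    for j in i:
        y,x=np.nonzero(l==j); P=atdepth('wrist',np.c_[x,y],z['d'][y,x],s); P=P[P[:,2]>.055]; 
        if len(P)>100: print(f,'block',P[:,:2].mean(0))
```

```text
325.0 73.0 [ 0.72887594 -0.0796302   0.032     ]
325.0 73.0 [ 0.72887675 -0.07965819  0.032     ]
325.0 73.0 [ 0.72884036 -0.07967339  0.032     ]
flap 0.052 1 0.6124492058556064 0.6124492058556064 0.6124492058556064
flap 0.056 24 0.6124208194219354 0.6186497415884467 0.6191885457765763
flap 0.06 127 0.613238499727727 0.6162669568029547 0.6192628091290411
flap 0.064 189 0.6093102095079562 0.6128678635044865 0.6191342552242595
flap 0.068 47 0.6096192729339542 0.6115327178819082 0.6126633380506469
(80, np.float64(295.325), np.float64(191.35)) (80, np.float64(295.325), np.float64(191.35))
w1 block [ 0.65403255 -0.2143515 ]
w92 block [ 0.65531577 -0.21387239]
```

```bash
python3 -c "
from workcell import ctrl
print(ctrl.finish_job())"
```

```text
the job is handed in; nothing more can be done
None
```

The bushing is in the catch bay and the flap swung shut behind it. I handed the job in at about 9.6 s of the 56 s allowed. I pushed the bushing to the lane mouth with the fingers open about 20 mm, which is too narrow to pinch it. I then shut the fingers, pushed it through the flap and over the lip, and drew them straight back out.

**Last checks:**
- **Bushing:** it rested steadily at about (0.729, −0.080), roughly 9 mm from my estimate of the bay centre; the limit is 30 mm. An earlier depth-based estimate gave (0.737, −0.079), within the limit too, but it used only 21 points. The first three readings in the bay drifted by about 2 mm. After a 1 s wait they were constant.
- **Flap:** the wrist picture shows it back in line between the cheeks with nothing under it. Depth readings put its upper edge at about x = 0.613, against 0.612 for the flap line. Slightly lower points read up to 0.619, which I took as noise at the edges. I did not measure the flap angle directly.
- **Height block:** a few pixels around it changed in the side view, but its red pixel count and centre there were unchanged. The wrist view agreed to within about 1.5 mm.
- **V-block and punch rack:** no change in the side view.
- **Arm:** it was clear of everything, with the tool about 0.29 m above the plate. Force readings never exceeded about 5 N.

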